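Put the grill scraper away and snap its cover on

TASK

Lay the grill scraper flat in its keyhole compartment in the wooden case, blade in the wide end, and let go of it; then take the aluminium cover by its bar handle, set it square on the case and press it down until it snaps past both spring clips and sits fully home. Keep pressing it down firmly: you finish with the hand still on the cover, pushing, and do not let go. Leave the other things on the slab where they are.

Things in the scene. Friction and masses are not known exactly. Their poses are not given: they have to be found in the camera images.
- scraper_center (a point): centre of the loose grill scraper, 8 mm above its underside, half-way up its wooden handle. It lies flat on the slab beside the case; 126 mm long along x, 0.06-0.1 kg. Handle 18 mm wide (y), 16 mm high, x = -63 to +23 mm; steel blade 44 mm wide, 4 mm thick, level with the underside, x = +22 to +63 mm. Grip the handle here, across its width
- scraper_blade (a point): middle of the scraper's blade: 43 mm along the scraper's +x from its centre, 2 mm above its underside
- case: low wooden case fixed to the slab, long sides open; origin on the slab under its middle, long axis x. Floor 143 x 76 mm, top 6 mm above the slab; end walls 5 mm thick, 76 mm wide, 26 mm high, inner faces at x = +-66.5 mm. Between them the keyhole compartment: see case_bed. A sprung steel clip stands beyond each end: see clip_nose
- case_bed (a point): where scraper_center lies when the scraper is in its compartment, blade to +x: over the case's origin, 14 mm above the slab, axes as the case. Ribs 16 mm above the slab form a handle channel 24 mm wide (x = -66.5 to -30 mm) and a blade pocket 50 mm wide (x = +20 to +66.5 mm); between these no ribs, so there is room for the fingers
- case_seat (a point): point in the case where cover_grip lies when the cover is fully home: 58 mm above the slab, over the case's origin, axes as the case
- clip_nose (a point): round nose (5 mm radius, 32 mm long) of the clip at the case's +x end, at rest: 84.5 mm from the case's middle, 37 mm above the slab; its twin is at x = -84.5 mm. Steel clips 36 mm wide, tops 43 mm above the slab. Each yields outwards up to 8 mm against a spring
- cover_grip (a point): centre of the bar handle of the loose aluminium cover, which stands level on the slab beside the case, like a shallow tray upturned; 0.17-0.28 kg. Wooden bar 70 mm long (y, across the cover), 18 mm wide (x), 14 mm high, on two thin posts; its centre is 29 mm above the cover's top and 52 mm above its lower edge. Grip it here across its width; the same cover either way round
- cover_end (a point): middle of the cover's rolled edge (4 mm radius) at its +x end, 78 mm from its middle, 22 mm above its lower edge; same at -x. Cover 164 x 88 mm; side skirts 20 mm deep, 82 mm apart inside, straddle the end walls. Going down, the edges meet the noses 15 mm above home and take 10-20 N to pass; the push drops suddenly, often at one end first (cover tilted): push on till both ends are home
- dispenser: red plastic sauce dispenser standing at the back, 54 mm wide, 165 mm high, origin under its centre; leave alone
- bowl: small steel bowl, 90 mm wide, 35 mm high, origin under its centre; leave alone
- salt_jar: small glass jar, 44 mm wide, 55 mm high, origin under its centre; leave alone
- matchbox: cardboard matchbox 36 x 56 x 16 mm at the back right, origin under its centre; leave alone
Mind the look-alikes: they are no part of the job. Leave any purple or red look-alike of the part that bears scraper_center alone.

How it is judged (in metres and radians):
On the way, in this order (a step that is already met when the one before it is completed fails the run):
1. the scraper lies flat in its compartment, blade in the wide end, let go (horizontal distance between scraper_center and case_bed below 0.007 m and z of scraper_center in the frame of case_bed below 0.003 m and angle between the x axis of scraper_center and the x axis of case, either way round below 0.15 rad and x of scraper_blade in the frame of case above 0.03 m and angle between scraper_center's own z axis and vertical below 0.06 rad and contact force between the fingers and scraper below 0.1 N), for 0.2 s.
2. the cover is snapped fully home and pressed down (horizontal distance between cover_grip and case_seat below 0.007 m and z of cover_grip in the frame of case_seat below 0.003 m and angle between the x axis of cover_grip and the x axis of case, either way round below 0.08 rad and angle between cover_grip's own z axis and vertical below 0.04 rad and contact force between cover and case above 6 N and contact force between the fingers and cover above 2 N), for 0.2 s.
At the end, for the whole second after the job is handed in: Scraper flat in its compartment (7 mm sideways, 3 mm high, 0.06 rad tilt), blade in the wide end; cover snapped home (7 mm sideways, within 3 mm of home, tilt under 0.04 rad), the fingers still on it and the cover pushed on the case with over 6 N including its weight (all of step 1 and all of step 2); the arm keeps its last pose, push and grip.
It fails at once if the dispenser is shifted (distance of dispenser from where it was at the start of the episode above 0.03 m).
It fails at once if the bowl is shifted (distance of bowl from where it was at the start of the episode above 0.03 m).
It fails at once if the salt jar is shifted (distance of salt_jar from where it was at the start of the episode above 0.03 m).
It fails at once if the matchbox is shifted (distance of matchbox from where it was at the start of the episode above 0.03 m).
It also fails if it takes over 58 s, if anything falls off the work surface, if the arm or the gripper's body presses on something with over 40 N, if the wrist force passes 120 N, or if a joint passes its speed limit or range.

ROBOT

A 6-joint arm with a two-finger parallel gripper is mounted at the origin on the work surface. World frame = base frame: x ahead of the robot, y to its left, z up, the work surface at z = 0. Lengths are in mm, angles in degrees, forces in N, time in s.
With the tool pointing down it reaches from about 300 to 850 mm from the base axis. Payload 4.2 kg.
Tool frame: the origin (TCP) lies between the finger pads; the fingertips stand ahead of it and the grasp point (between the pads) lies 8 mm behind it (env.tip_reach is the x of the fingertips in the tool frame, in mm); x points along the fingers, y is the direction in which the jaws open and shut, and the axes are right-handed (so a half turn about x gives the same grasp; the last joint's range is limited). The gripper opens to 91 mm and grips with 3 to 60 N. Pads are 32 mm wide; open, the fingers measure 118 mm over their backs; the gripper's body (76 mm by 178 mm) begins 60 mm behind the grasp point.
Start: joints at [-73.568, 18.312, 89.639, -0, 72.044, -1.146], TCP at [173.658, -548.165, 224.976] pointing down, gripper open.
Joint ranges: [-177.97, 177.97], [-48.28, 115.42], [12.27, 149.76], [-77.06, 257.06], [2.81, 150.46], [-146.56, 146.56]. Speed limits (degrees/s): [147.25, 147.25, 180, 180, 180, 180].

INTERFACE

Orientations are given as [roll, pitch, yaw] about the fixed x, y, z axes, in that order (R = Rz(yaw) Ry(pitch) Rx(roll)).
In Python, from workcell import env, cams gives the robot as it stands.
- The arm moves only by the tool arm_command, never from a script. Its argument "deltas" is a list of rows, each a list of 3 entries, a list of its own where there are three numbers: the opening, from 0 (shut) to 1 (fully open), then the shift along the world's x, y, z in mm, then the turn about the world's z in rad. A call has 1 to 20 rows; each row is the pose to reach, as a shift and turn from the pose commanded when the call began; what a row does not reach only later rows make up. A row lasts 1/10 s, in which the tool goes at most 50 mm and 8.59 degrees, less where a joint would pass 70% of its speed; a pose out of reach is approached as far as the arm can. A call with a gripper value outside its range is refused whole. The fingers move at their own pace and stop on an object; "grip_force" is the grip in N (left out, the last holds). Time passes only in rows, so rows that repeat a pose let the fingers close. It gives the time, the measured TCP pose, the force and the opening at its end, in the units of the state.
- env.state(): the state, without advancing time (a new reading comes with each control period).
- cams.grab_frame(name): name is "side" or "top" or "wrist"; returns a dict with "img" (420x560x3 uint8, red, green, blue), "K" (3x3 intrinsics, pixels), "rvec" (rotation vector, rad) and "tvec" (3), from world to camera coordinates, as OpenCV has them. Camera axes: x right, y down, z forward; pixel columns grow to the right and rows downward; lengths in mm; the calibration is good to about 2 mm. A picture is of the moment at which its call begins. There is no depth.
- env.job_done(): hands the job in, once; it reports no verdict.
Trained networks look in a picture, given as the dict that the camera call returned (one of the last four; its "shot" number tells which), for a name from the list of things; names that differ only in an ending like _2 or _b are one class to them, and where a whole thing is asked for, a point or a joint stands for the part that bears it (a point fixed in the world has none). Each returns a list of dicts, best first, with "conf" (0 to 1); they miss things now and then, are a little off and sometimes report something else, mostly with a low value. They report only what shows in the picture. A call takes as long as a camera call. They do not tell look-alikes from the thing itself.
- cams.silhouettes(picture, name): "region" (420x560 bool, what is visible of it) and "centre" ([column, row] in pixels, amid what is visible of it).
The state is a dict: "time_s": time; "qpos": joint angles; "qvel": joint speeds; "effort": joint torques, N m; "ee_pos": TCP position; "ee_rot": TCP orientation; "force": force on the tool from outside, world axes, zero at the start; "torque": the same for the moment, N m; "gripper_width": finger opening in mm.
Only numpy, scipy, OpenCV 4.12 (cv2) and the standard library are available. Lean on these libraries where they do the work, as an engineer would, in place of code of your own. Each camera call takes 0.05 s, during which the arm holds its last target.

## Working session

There is one attempt and no reset: what is moved stays moved. The work goes in short steps, Python scripts to look and compute and a tool call to move; the robot and the scene stay as the last step left them, time stands still between calls to the robot, and variables do not carry over. Pictures are saved under pics/ and viewed, and the job is handed in when it is done.

Besides the shell and the picture viewer there is one more tool, called as name(argument=value, ...) on one line, values as JSON. arm_command: Moves the arm, as the interface text tells. Its arguments: {"type":"object","properties":{"deltas":{"type":"array","items":{"type":"array"}},"grip_force":{"type":"number"}},"required":["deltas"]}

```bash
ls; mkdir -p pics; cat > h.py <<'E'
import numpy as np,cv2,pickle
from workcell import env,cams
def save(f,n): cv2.imwrite(n,cv2.cvtColor(f["img"],cv2.COLOR_RGB2BGR))
def ray(f,uv,z):
    K=np.array(f["K"],float);R,_=cv2.Rodrigues(np.array(f["rvec"],float));t=np.array(f["tvec"],float).reshape(3)
    uv=np.atleast_2d(np.array(uv,float))
    d=np.linalg.inv(K)@np.c_[uv,np.ones(len(uv))].T
    d=(R.T@d).T;c=-R.T@t
    return c+d*((z-c[2])/d[:,2])[:,None]
def proj(f,P):
    return cv2.projectPoints(np.atleast_2d(np.array(P,float)),np.array(f["rvec"],float),np.array(f["tvec"],float),np.array(f["K"],float),None)[0].reshape(-1,2)
E
python3 - <<'E'
from h import *
print(env.state(), env.tip_reach)
fs={}
for n in ["top","side","wrist"]:
    f=cams.grab_frame(n);save(f,f"pics/{n}0.png");fs[n]=f
    for nm in ["scraper_center","case","cover_grip"]:
        for d in cams.silhouettes(f,nm): print(n,nm,d["conf"],d["centre"],d["region"].sum())
pickle.dump(fs,open("f0.pkl","wb"))
E
```

```text
pics
{'time_s': 0.0, 'qpos': array([-7.35672906e+01,  1.83520959e+01,  8.97055051e+01, -2.44733315e-04,
        7.20428894e+01, -1.14538940e+00]), 'qvel': array([-0.03600365,  0.06220475, -0.03778508, -0.10335577, -0.07390929,
        0.05859814]), 'effort': array([ 3.89961191e-03, -4.12450218e+01, -2.31971991e+01,  7.31169200e-02,
        4.58566484e-02, -1.51323884e-04]), 'ee_pos': array([ 173.52375887, -547.69556422,  224.1217998 ]), 'ee_rot': array([-91.01272489,  89.89950932, 106.56544961]), 'force': array([ 0.13627079, -0.05682275,  0.05072166]), 'torque': array([ 0.01576483, -0.05436103,  0.00285703]), 'gripper_width': 91.43682975964653} 11.0
top scraper_center 0.9 [352.2, 237.4] 415
top scraper_center 0.78 [304.7, 231.4] 349
top scraper_center 0.72 [358.8, 306.6] 444
top scraper_center 0.72 [418.5, 186.1] 326
top case 0.89 [252.2, 211.9] 1554
top cover_grip 0.61 [155.5, 230.5] 1719
top cover_grip 0.52 [253.4, 214.6] 1610
side scraper_center 0.75 [410.2, 303.1] 493
side scraper_center 0.72 [199.6, 340.1] 890
side scraper_center 0.61 [413.2, 378.7] 1164
side scraper_center 0.58 [291.7, 247.5] 495
side case 0.88 [286.2, 197.5] 1806
side cover_grip 0.81 [239.9, 133.1] 1359
wrist scraper_center 0.68 [60.3, 19.1] 2120
```

View pics/top0.png

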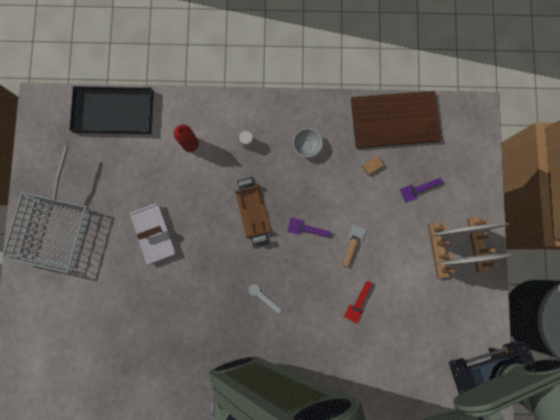

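View pics/side0.png

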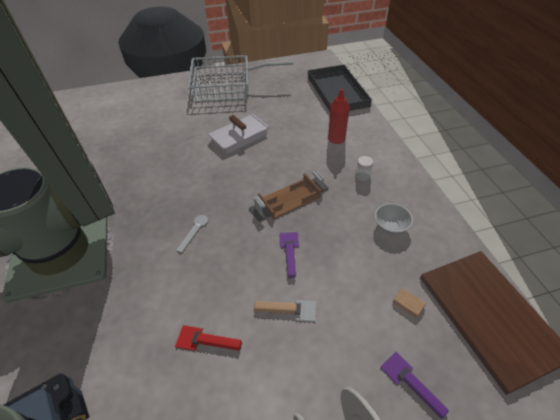

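View pics/wrist0.png

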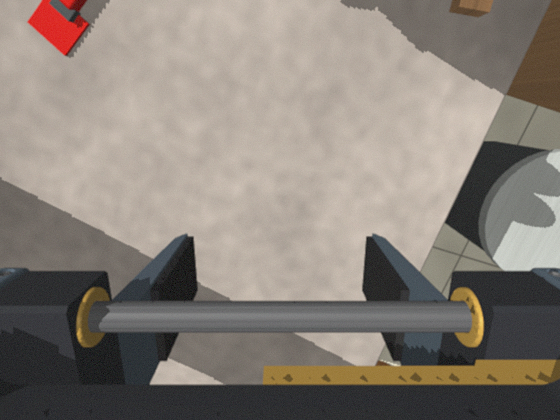

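The top view shows the real scraper (wood and steel) at about (353,245), the case at (253,212), the cover at (154,233), and purple and red decoys. I'll zoom in for detail.

```bash
python3 - <<'E'
from h import *
fs=pickle.load(open("f0.pkl","rb"))
t=fs["top"]["img"];s=fs["side"]["img"]
def crop(im,u,v,w,h,k): return cv2.resize(im[v:v+h,u:u+w],None,fx=k,fy=k,interpolation=cv2.INTER_CUBIC)
a=crop(t,215,165,70,90,4);b=crop(s,240,160,100,70,5);c=crop(t,325,210,60,70,4)
W=np.zeros((600,800,3),np.uint8);W[:360,:280]=a;W[:350,290:790]=b;W[:0]=0
W[365:600,0:240]=c[:235]
d=crop(t,120,195,70,75,3);W[370:595,250:460]=d
e=crop(s,200,105,80,60,4);W[360:600,470:790]=e
cv2.imwrite("pics/z0.png",W[:,:,::-1])
for n in fs:
    f=fs[n];R,_=cv2.Rodrigues(f["rvec"]);print(n,(-R.T@np.array(f["tvec"]).reshape(3)).round(),R[2].round(2))
f=fs["top"]
print(ray(f,[[353,245]],8),ray(f,[[253,212]],6),ray(f,[[154,233]],25))
E
```

```text
top [ 387.  -77. 1364.] [ 0.13 -0.   -0.99]
side [ 364. -648.  729.] [ 0.18  0.64 -0.75]
wrist [ 252. -524.  385.] [-0.28 -0.09 -0.96]
[[ 461.05248824 -290.37593139    8.        ]] [[554.49741331   9.33228975   6.        ]] [[484.57786969 296.99095067  25.        ]]
```

View pics/z0.png

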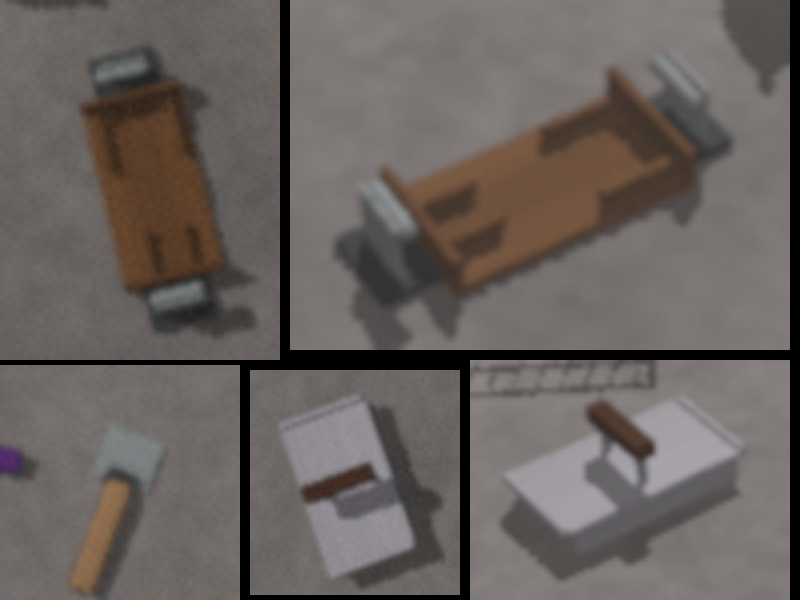

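```bash
cat >> h.py <<'E'
from scipy.spatial.transform import Rotation as Ro
def toolR(s): return Ro.from_euler('xyz',s["ee_rot"],degrees=True).as_matrix()
def jaw(s): 
    y=toolR(s)[:,1]; return np.degrees(np.arctan2(y[1],y[0]))
def rect(reg,f,z):
    v,u=np.nonzero(reg); P=ray(f,np.c_[u,v],z)[:,:2].astype(np.float32)
    (c,wh,a)=cv2.minAreaRect(P); return np.round(c,1),np.round(wh,1),round(a,1)
E
python3 - <<'E'
from h import *
fs=pickle.load(open("f0.pkl","rb"))
s=env.state();R=toolR(s);print(R.round(3),jaw(s))
f=fs["wrist"]
for z in (0,60):
  print(z,ray(f,[[280,150],[280,210],[100,150],[460,150],[280,20]],z).round(0))
print(proj(f,[s["ee_pos"]]))
for n in ("top","side"):
  f=cams.grab_frame(n)
  for nm,z in (("scraper_center",6),("case",10),("cover_grip",25)):
    for d in cams.silhouettes(f,nm):
      if n=="top" or 1: print(n,nm,d["conf"],rect(d["region"],f,z))
f=fs["top"]
E
```

```text
[[ 0.     0.302 -0.953]
 [-0.    -0.953 -0.302]
 [-1.     0.     0.   ]] -72.42257010840066
0 [[ 207. -539.    0.]
 [ 141. -560.    0.]
 [ 147. -349.    0.]
 [ 267. -730.    0.]
 [ 330. -500.    0.]]
60 [[ 214. -537.   60.]
 [ 158. -555.   60.]
 [ 163. -376.   60.]
 [ 265. -698.   60.]
 [ 318. -504.   60.]]
[[277.70409464 272.31253488]]
top scraper_center 0.72 (array([ 457.3, -284.8]), array([ 42.8, 124.2]), 66.9)
top scraper_center 0.7 (array([ 297.6, -309.2]), array([ 43.9, 124.9]), 63.1)
top scraper_center 0.66 (array([ 502.1, -159.3]), array([125.5,  40.8]), 72.6)
top scraper_center 0.6 (array([ 637.7, -498. ]), array([ 40.4, 125.6]), 22.9)
top case 0.63 (array([554.5,   9.7]), array([210.3,  75.8]), 15.6)
top cover_grip 0.66 (array([483.6, 300.3]), array([164.4,  93.7]), 21.6)
top cover_grip 0.45 (array([ 456. , -283.9]), array([ 43.5, 123.6]), 69.5)
side scraper_center 0.96 (array([ 455.6, -290. ]), array([ 44.3, 127.7]), 73.2)
side scraper_center 0.96 (array([ 298.8, -308.5]), array([ 45.6, 127.2]), 64.6)
side scraper_center 0.96 (array([ 637.1, -497.5]), array([ 43.1, 124.1]), 24.0)
side scraper_center 0.66 (array([ 503.2, -157.4]), array([121.6,  42.5]), 73.1)
side case 0.72 (array([555.8,  12.5]), array([222.5,  98.1]), 13.7)
side cover_grip 0.85 (array([482.2, 306.6]), array([161.2, 145.9]), 20.4)
```

arm_command(deltas=[[1, [30, 34, 0], -0.08], [1, [64, 68, 0], -0.16], [1, [96, 102, 0], -0.25], [1, [128, 136, 0], -0.33], [1, [160, 170, 0], -0.41], [1, [191, 203, 0], -0.49], [1, [223, 237, -10], -0.57], [1, [255, 271, -20], -0.65], [1, [255, 271, -20], -0.65], [1, [255, 271, -20], -0.65], [1, [255, 271, -20], -0.65]])

```text
time_s: 2.1
ee_pos: [428.3, -277.9, 205.2]
ee_rot: [107.2, 90.0, -92.5]
force: [-0.8, -0.0, 0.3]
gripper_width: 91.3
```

```bash
cat > look.py <<'E'
import sys
from h import *
n=sys.argv[1]; tag=sys.argv[2]; zz=dict(scraper_center=8,case=6,cover_grip=23)
s=env.state();print(s["time_s"],s["ee_pos"].round(1),jaw(s).round(2),s["force"].round(1),s["gripper_width"])
f=cams.grab_frame(n);save(f,f"pics/{tag}.png");pickle.dump(f,open(f"{tag}.pkl","wb"))
for nm in sys.argv[3:]:
    for d in cams.silhouettes(f,nm): print(nm,d["conf"],d["centre"],rect(d["region"],f,zz[nm]))
E
python3 look.py wrist w1 scraper_center
```

```text
2.1 [ 428.3 -277.9  205.2] -109.67 [-0.8 -0.   0.3] 91.25449507797482
scraper_center 0.96 [280.8, 130.9] (array([ 456.5, -286.6]), array([ 44. , 127.1]), 69.2)
scraper_center 0.83 [128.1, 155.0] (array([ 505.9, -161.2]), array([126.3,  44.9]), 77.2)
scraper_center 0.75 [342.7, 265.5] (array([ 318.6, -312.2]), array([43.7, 90. ]), 70.3)
```

View pics/w1.png

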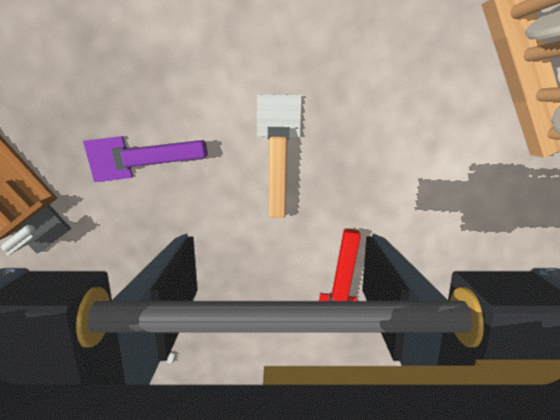

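```bash
python3 - <<'E'
from h import *
f=pickle.load(open("w1.pkl","rb"))
h=ray(f,[[270,217],[285,217]],16)[:,:2].mean(0)
b=ray(f,[[257,96],[301,94]],4)[:,:2]
print(h,b, np.linalg.norm(b[0]-b[1])); b=b.mean(0);d=b-h;L=np.linalg.norm(d);print(L,np.degrees(np.arctan2(d[1],d[0])),(b+h)/2)
E
```

```text
[ 399.16471135 -266.35809713] [[ 521.67178566 -288.7193186 ]
 [ 508.6730893  -330.59195628]] 43.843858098347496
123.82434946458778 -20.467072922879417 [ 457.16857441 -288.00686728]
```

arm_command(deltas=[[0.5, [28.5, -9.5, -45], -0.012], [0.5, [28.5, -9.5, -90], -0.012], [0.5, [28.5, -9.5, -130], -0.012], [0.5, [28.5, -9.5, -160], -0.012], [0.5, [28.5, -9.5, -160], -0.012], [0.5, [28.5, -9.5, -160], -0.012]])

```text
time_s: 2.8
ee_pos: [457.1, -287.8, 45.6]
ee_rot: [151.9, 90.0, -48.5]
force: [1.0, -0.9, 0.4]
gripper_width: 47.4
```

```bash
python3 look.py wrist w2 scraper_center
```

```text
2.8 [ 457.1 -287.8   45.6] -110.44 [ 1.  -0.9  0.4] 47.35716358033305
scraper_center 0.94 [279.2, 192.3] (array([ 455.2, -286.8]), array([ 43.1, 131.2]), 69.6)
scraper_center 0.72 [66.6, 240.8] (array([ 499.6, -171.6]), array([102.2,  43.2]), 67.3)
```

View pics/w2.png

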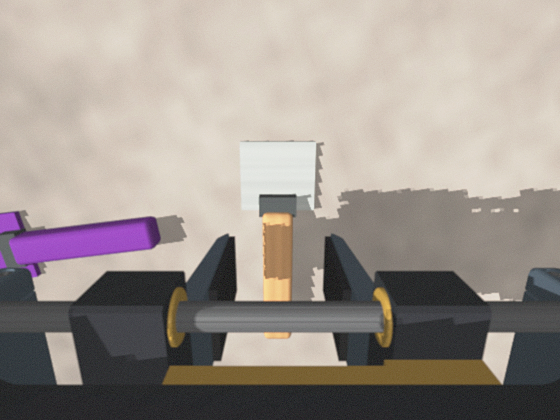

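Centred between the fingers. I'll descend and grip.

arm_command(deltas=[[0.5, [0, 0, -16], 0], [0.5, [0, 0, -28], 0], [0.5, [0, 0, -32], 0], [0.5, [0, 0, -32], 0], [0, [0, 0, -32], 0], [0, [0, 0, -32], 0], [0, [0, 0, -32], 0], [0, [0, 0, -32], 0], [0, [0, 0, -32], 0], [0, [0, 0, -32], 0]], grip_force=20)

```text
time_s: 3.9
ee_pos: [457.3, -286.8, 13.3]
ee_rot: [159.7, 90.0, -40.6]
force: [-0.5, 0.5, 2.9]
gripper_width: 17.6
```

```bash
python3 look.py wrist w3 scraper_center
```

```text
3.9 [ 457.3 -286.8   13.3] -110.35 [-0.5  0.5  2.9] 17.622458108326033
scraper_center 0.81 [75.3, 261.6] (array([ 499.3, -186.5]), array([76.3, 22.6]), 77.0)
scraper_center 0.76 [281.8, 206.9] (array([ 457.9, -287.8]), array([ 43.3, 124.9]), 69.6)
```

View pics/w3.png

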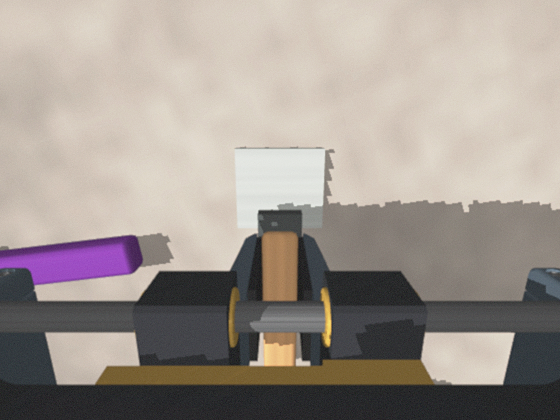

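arm_command(deltas=[[0, [0, 0, 20], 0], [0, [0, 0, 50], 0], [0, [0, 0, 90], 0], [0, [0, 20, 130], 0.06], [0, [0, 60, 160], 0.14], [0, [0, 105, 187], 0.22], [0, [5, 150, 187], 0.31], [0, [10, 195, 187], 0.4], [0, [20, 240, 187], 0.5], [0, [30, 279, 187], 0.6], [0, [30, 279, 187], 0.617], [0, [30, 279, 187], 0.617], [0, [30, 279, 187], 0.617], [0, [30, 279, 187], 0.617]])

```text
time_s: 5.4
ee_pos: [486.8, -8.9, 199.8]
ee_rot: [19.4, 90.0, -145.7]
force: [-0.5, -0.2, 0.0]
gripper_width: 18.0
```

```bash
python3 - <<'E'
from h import *
f=pickle.load(open("w3.pkl","rb"));b=ray(f,[[235,149],[325,149]],4)[:,:2];m=b.mean(0);print(np.linalg.norm(b[0]-b[1]),m,m-63*np.array([np.cos(np.radians(-20.4)),np.sin(np.radians(-20.4))]))
E
python3 look.py wrist w4 case scraper_center
```

```text
43.88905715168039 [ 515.36605043 -309.64822944] [ 456.31728509 -287.68819046]
5.4 [486.8  -8.9 199.8] -75.14 [-0.5 -0.2  0. ] 17.99001494043363
case 0.82 [279.4, 74.5] (array([590.3,  19.4]), array([131.9,  79.2]), 14.8)
scraper_center 0.97 [279.2, 207.9] (array([397.5, -33.5]), array([268.5,  93.3]), 14.8)
scraper_center 0.83 [488.5, 370.3] (array([ 324.3, -322.3]), array([33.8, 69.3]), 62.8)
scraper_center 0.71 [14.2, 143.4] (array([478.2, 254. ]), array([141.5,  41.3]), 1.6)
scraper_center 0.66 [402.2, 197.7] (array([ 506.3, -160.5]), array([133.9,  45.1]), 77.2)
```

View pics/w4.png

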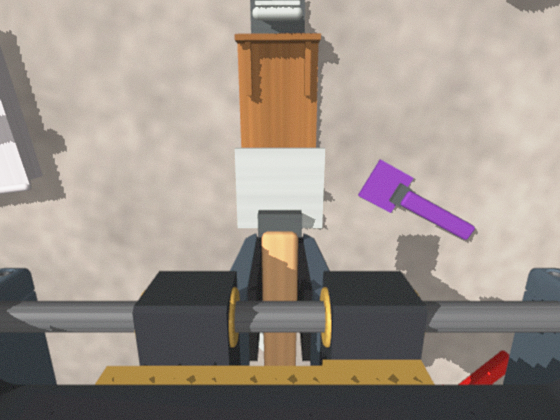

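```bash
python3 - <<'E'
from h import *
f=pickle.load(open("w4.pkl","rb"))
im=f["img"][0:240,180:380];cv2.imwrite("pics/z4.png",cv2.resize(im,(500*1,600),interpolation=cv2.INTER_CUBIC)[:,:,::-1])
a=cv2.resize(f["img"][0:110,220:340],(0,0),fx=5,fy=5,interpolation=cv2.INTER_CUBIC);cv2.imwrite("pics/z4b.png",a[:,:,::-1])
E
```

```text
(no output)
```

View pics/z4b.png

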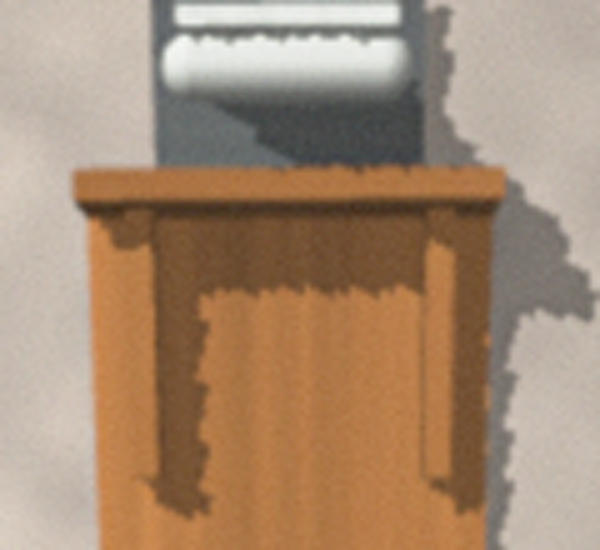

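```bash
python3 - <<'E'
from h import *
f=pickle.load(open("w4.pkl","rb"))
px=lambda x,y:[220+x/5-.4,y/5-.4]
P=ray(f,[px(75,171),px(505,171),px(77,202),px(503,202)],26)[:,:2]
print(P, np.linalg.norm(P[0]-P[1]),np.linalg.norm(P[2]-P[3]),np.linalg.norm(P[0]-P[2]))
d=P[0]-P[1];d2=P[2]-P[3]
for v in(d,d2):print(np.degrees(np.arctan2(v[1],v[0]))-90)
# floor sides z=6
F=ray(f,[px(90,230),px(101,545),px(490,230),px(485,545)],6)[:,:2]
for i in (0,2):
  v=F[i]-F[i+1];print('side',np.degrees(np.arctan2(v[1],v[0])))
print('w',np.linalg.norm(F[0]-F[2]))
a=np.radians(15.0);X=np.array([np.cos(a),np.sin(a)]);Y=np.array([-X[1],X[0]])
print('origin',P[:2].mean(0)-71.5*X,P[2:].mean(0)-66.5*X, 'ribs/floor mid lateral', ((F[0]+F[2])/2), (F[1]+F[3])/2)
# rib bottom ends z=16 at x=20
r=ray(f,[px(157,475),px(422,477)],16)[:,:2];print('rib',np.linalg.norm(r[0]-r[1]),r.mean(0)-20*X)
s=env.state();R=toolR(s)
# blade front at held height: scraper underside height = TCPz-13.3
z=s["ee_pos"][2]-13.3+4
b=ray(f,[[235,149],[325,149]],z)[:,:2];j=np.radians(jaw(s)+90);A=np.array([np.cos(j),np.sin(j)]);print(jaw(s)+90,'scr',b.mean(0)-63*A,s["ee_pos"])
f=pickle.load(open("f0.pkl","rb"))["top"]
E
```

```text
[[614.26789267  64.48335564]
 [633.55898713  -8.41180021]
 [609.5322856   63.05922606]
 [628.73454104  -9.50123867]] 75.4045759294823 75.05829505023787 4.945110649712306
14.823040765110619
14.822844603170054
side 14.98938629889569
side 15.66804209835077
w 75.02216711755676
origin [554.84974332   9.53021599] [554.89934587   9.5675272 ] ribs/floor mid lateral [617.664313    26.49443005] [562.98188216  11.50552345]
rib 50.20011307748583 [555.72615469  10.15570781]
14.884665300985986 scr [485.93623175 -10.46186922] [487.01777275  -8.62443644 199.9508711 ]
```

arm_command(deltas=[[0, [30, 9, -20], 0], [0, [69, 20, -55], 0], [0, [69, 20, -95], 0], [0, [69, 20, -125], 0], [0, [69, 20, -130], 0], [0, [69, 20, -130], 0], [0, [69, 20, -130], 0]])

```text
time_s: 6.25
ee_pos: [557.5, 12.0, 71.7]
ee_rot: [163.7, 89.8, -1.3]
force: [-1.1, 0.8, -0.7]
gripper_width: 17.9
```

```bash
python3 look.py wrist w5; python3 look.py side s5;python3 look.py top t5; python3 - <<'E'
from h import *
f=pickle.load(open("s5.pkl","rb"))
a=cv2.resize(f["img"][110:260,200:360],(0,0),fx=5,fy=4,interpolation=cv2.INTER_CUBIC);cv2.imwrite("pics/s5z.png",a[:,:,::-1])
E
```

```text
6.25 [557.5  12.   71.7] -75.03 [-1.1  0.8 -0.7] 17.925170007476904
6.3 [557.6  12.1  72.1] -75.03 [ 0.  -0.5 -0.2] 17.667632459675225
6.35 [557.5  12.1  72.1] -75.02 [ 0.5  0.5 -0.4] 17.88254907597585
```

View pics/w5.png

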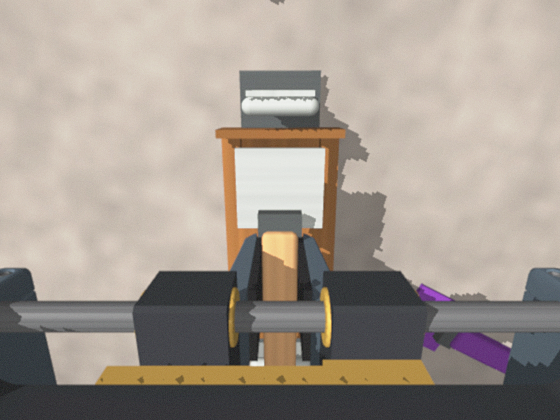

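View pics/s5z.png

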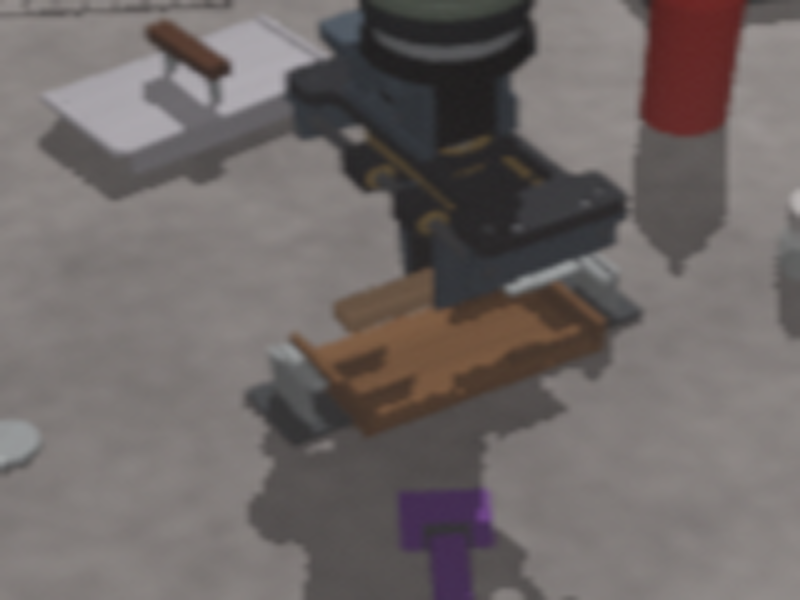

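```bash
python3 - <<'E'
from h import *
f=pickle.load(open("w5.pkl","rb"))
a=cv2.resize(f["img"][110:240,205:355],(0,0),fx=5,fy=4.5,interpolation=cv2.INTER_CUBIC);cv2.imwrite("pics/w5z.png",a[:,:,::-1])
E
```

```text
(no output)
```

View pics/w5z.png

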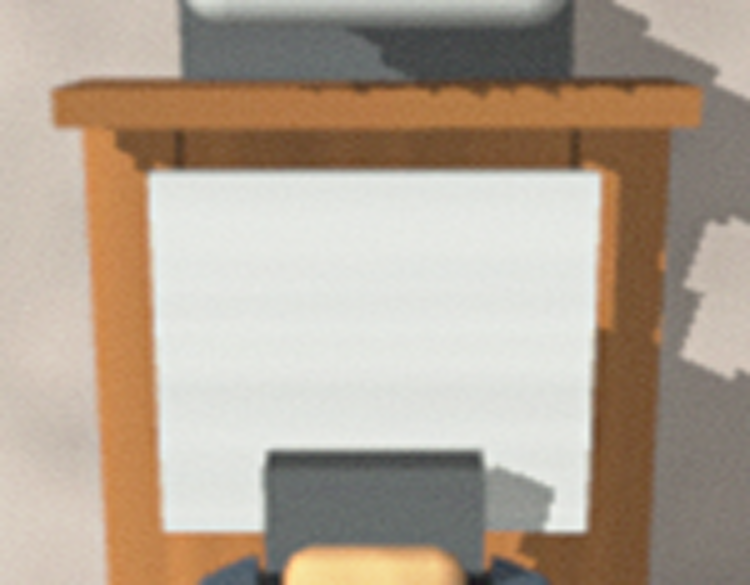

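```bash
python3 - <<'E'
from h import *
f=pickle.load(open("w5.pkl","rb"))
px=lambda x,y:[205+(x+.5)/5-.5,110+(y+.5)/4.5-.5]
P=ray(f,[px(53,127),px(703,127)],26)[:,:2]
s=env.state();z=72-13.3+4
B=ray(f,[px(148,170),px(601,170)],z)[:,:2]
for Q in (P,B):
  d=Q[0]-Q[1];print(np.linalg.norm(d),np.degrees(np.arctan2(d[1],d[0]))-90)
a=np.radians(14.9);X=np.array([np.cos(a),np.sin(a)]);Y=np.array([-X[1],X[0]])
o=P.mean(0)-66.5*X;c=B.mean(0)-63*X;print(o,c,'err along,lat',(o-c)@X,(o-c)@Y,'delta',o-c,s["ee_pos"],jaw(s))
E
```

```text
76.40403153647584 14.91653203124217
44.108388792086096 14.915024385131105
[555.3598499    9.96917635] [557.25047112  10.943601  ] err along,lat -2.07760765873698 -0.45551996079318063 delta [-1.89062122 -0.97442465] [557.27988926  12.21126453  71.8836137 ] -75.01641228129957
```

arm_command(deltas=[[0, [-1.2, -0.8, -15], 0], [0, [-1.2, -0.8, -28], 0], [0, [-1.2, -0.8, -28], 0], [0, [-1.2, -0.8, -28], 0], [0, [-1.2, -0.8, -28], 0]])

```text
time_s: 6.9
ee_pos: [555.5, 11.6, 42.5]
ee_rot: [160.8, 89.9, -4.2]
force: [0.5, -0.4, -0.5]
gripper_width: 17.6
```

```bash
python3 -c "
from h import *
s=env.state();print(s['ee_pos'],jaw(s),s['force'])"
```

```text
[555.49589662  11.57539077  42.54979169] -74.99799622341811 [ 0.47397792 -0.43034458 -0.45661833]
```

arm_command(deltas=[[0, [0, -0.3, -10], 0], [0, [0, -0.3, -18], 0], [0, [0, -0.3, -22.5], 0], [0, [0, -0.3, -22.5], 0], [0, [0, -0.3, -22.5], 0]])

```text
time_s: 7.4
ee_pos: [554.8, 11.3, 19.1]
ee_rot: [-4.4, 90.0, -169.4]
force: [-0.2, 0.1, -0.6]
gripper_width: 17.6
```

```bash
python3 look.py wrist w6; python3 look.py side s6; python3 - <<'E'
from h import *
f=pickle.load(open("w6.pkl","rb"))
a=cv2.resize(f["img"][90:240,205:355],(0,0),fx=3,fy=3,interpolation=cv2.INTER_CUBIC)
f=pickle.load(open("s6.pkl","rb"))
b=cv2.resize(f["img"][160:250,240:340],(0,0),fx=3.5,fy=5,interpolation=cv2.INTER_CUBIC)
cv2.imwrite("pics/z6.png",np.hstack([a,b])[:,:,::-1])
E
```

```text
7.4 [554.8  11.3  19.1] -75.0 [-0.2  0.1 -0.6] 17.618908162995496
7.45 [554.8  11.2  19.1] -75.0 [-0.5  0.2 -0.8] 17.904446991194543
```

View pics/z6.png

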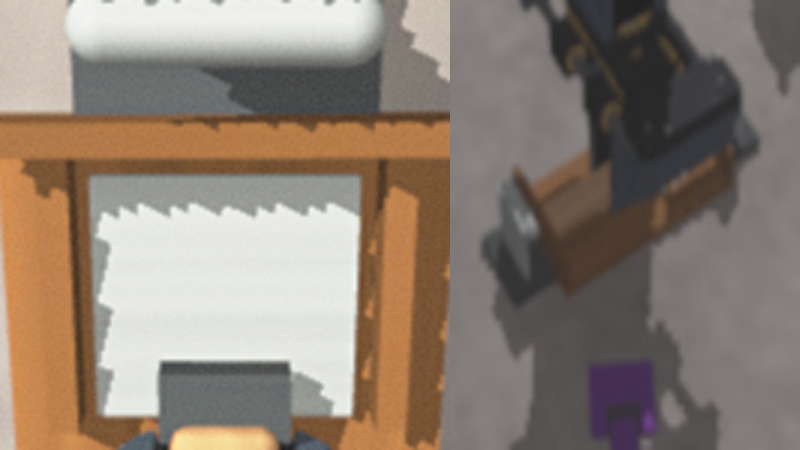

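arm_command(deltas=[[0.4, [0, 0, 0], 0], [0.4, [0, 0, 0], 0], [0.4, [0, 0, 0], 0], [0.4, [0, 0, 0], 0], [0.4, [0, 0, 0], 0], [0.4, [0, 0, 20], 0], [0.4, [0, 0, 50], 0], [0.4, [0, 0, 95], 0], [0.4, [-10, 0, 140], 0], [0.4, [-30, 0, 170], 0], [0.4, [-55, -8, 180], 0], [0.4, [-68, -18, 180], 0], [0.4, [-68, -18, 180], 0], [0.4, [-68, -18, 180], 0]])

```text
time_s: 8.9
ee_pos: [487.0, -7.0, 198.6]
ee_rot: [-28.8, 90.0, 166.1]
force: [0.3, -0.7, -0.6]
gripper_width: 36.4
```

```bash
python3 look.py wrist w7; python3 look.py top t7 cover_grip; python3 look.py side s7 cover_grip; python3 - <<'E'
from h import *
f=pickle.load(open("w7.pkl","rb"))
a=cv2.resize(f["img"][0:240,200:360],(0,0),fx=2.5,fy=2.5,interpolation=cv2.INTER_CUBIC)
f=pickle.load(open("s7.pkl","rb"))
b=cv2.resize(f["img"][160:240,245:335],(400,600),interpolation=cv2.INTER_CUBIC)
cv2.imwrite("pics/z7.png",np.hstack([a,b])[:,:,::-1])
E
```

```text
8.9 [487.   -7.  198.6] -75.05 [ 0.3 -0.7 -0.6] 36.37948387769216
8.95 [487.4  -6.8 198.5] -75.03 [-0.4  0.3  0.1] 36.29480101844305
cover_grip 0.63 [156.3, 231.0] (array([482.7, 301. ]), array([164.4,  93.7]), 20.1)
9.05 [487.5  -6.7 198.5] -75.0 [-1.  -0.6  1.1] 36.483694637095866
cover_grip 0.64 [230.0, 136.8] (array([462. , 293.5]), array([145.3, 117.1]), 42.7)
```

View pics/z7.png

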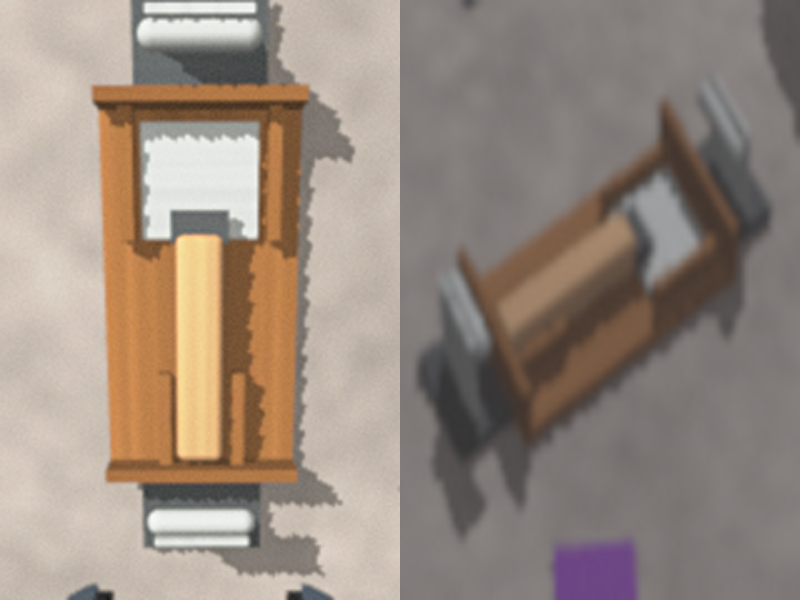

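```bash
python3 - <<'E'
from h import *
f=pickle.load(open("w7.pkl","rb"))
px=lambda x,y:[200+(x+.5)/2.5-.5,(y+.5)/2.5-.5]
P=ray(f,[px(93,86),px(308,87),px(106,472),px(297,472)],26)[:,:2]
a=P[:2].mean(0);b=P[2:].mean(0);print(np.linalg.norm(P[0]-P[1]),np.linalg.norm(P[2]-P[3]),np.linalg.norm(a-b))
d=a-b;print('yaw',np.degrees(np.arctan2(d[1],d[0])),(a+b)/2)
h=ray(f,[px(175,459),px(221,459)],22)[:,:2].mean(0);bl=ray(f,[px(139,122),px(261,122)],10)[:,:2].mean(0)
v=bl-h;print('scr',np.linalg.norm(v),np.degrees(np.arctan2(v[1],v[0])),(h+bl)/2)
E
```

```text
75.15601207460976 75.67923364517326 138.26708410354365
yaw 15.086267926109683 [557.17851406  10.10966767]
scr 124.83523820079886 14.546973306066585 [554.71141101  10.26218049]
```

arm_command(deltas=[[0.6, [0, 20, 10], 0.14], [0.6, [0, 50, 20], 0.29], [0.6, [0, 80, 30], 0.44], [0.6, [0, 110, 30], 0.58], [0.6, [0, 140, 30], 0.73], [0.6, [0, 165, 30], 0.88], [0.6, [0, 190, 30], 1.03], [0.6, [0, 215, 30], 1.17], [0.6, [4, 240, 30], 1.32], [0.6, [9, 260, 30], 1.47], [0.6, [9, 269, 30], 1.6], [0.6, [9, 269, 30], 1.66], [0.6, [9, 269, 30], 1.66], [0.6, [9, 269, 30], 1.66], [0.6, [9, 269, 30], 1.66]])

```text
time_s: 10.65
ee_pos: [496.0, 262.1, 229.3]
ee_rot: [-67.6, 90.0, -137.6]
force: [-0.3, -1.2, 0.3]
gripper_width: 55.2
```

```bash
python3 look.py wrist w8 cover_grip
```

```text
10.65 [496.  262.1 229.3] 20.05 [-0.3 -1.2  0.3] 55.17072356420402
cover_grip 0.78 [280.7, 139.7] (array([483.2, 302.8]), array([164.9,  90.4]), 22.2)
```

View pics/w8.png

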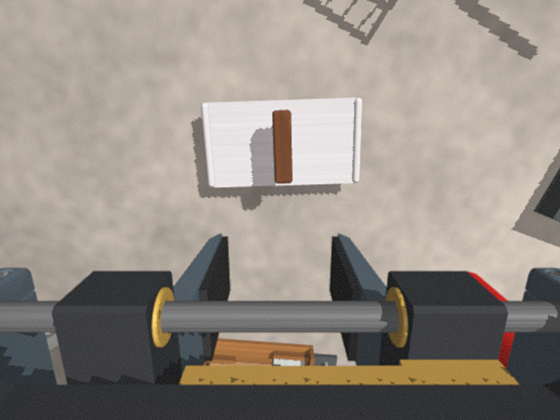

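```bash
python3 - <<'E'
from h import *
f=pickle.load(open("w8.pkl","rb"))
a=cv2.resize(f["img"][85:205,190:370],(0,0),fx=4.4,fy=4.4,interpolation=cv2.INTER_CUBIC);cv2.imwrite("pics/z8.png",a[:,:,::-1])
E
```

```text
(no output)
```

View pics/z8.png

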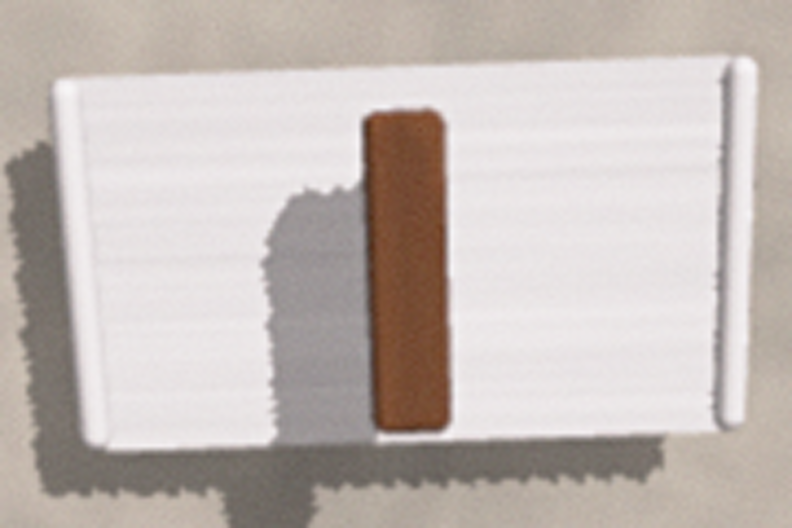

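```bash
python3 - <<'E'
from h import *
f=pickle.load(open("w8.pkl","rb"))
px=lambda x,y:[190+(x+.5)/4.4-.5,85+(y+.5)/4.4-.5]
B=ray(f,[px(364,111),px(443,109),px(375,430),px(450,430)],59)[:,:2]
C=ray(f,[px(54,80),px(756,58),px(85,447),px(744,425)],23)[:,:2]
for Q in(B,C):
  t=Q[:2].mean(0);b=Q[2:].mean(0);l=(Q[0]+Q[2])/2;r=(Q[1]+Q[3])/2
  v=t-b;w=r-l;print(Q.mean(0),np.linalg.norm(v),np.linalg.norm(w),np.degrees(np.arctan2(v[1],v[0]))-90,np.degrees(np.arctan2(w[1],w[0])))
s=env.state();print(s["ee_pos"],jaw(s))
E
```

```text
[483.42211189 303.60199713] 68.39110255038433 16.609462570612035 21.769659745601317 20.69298107664264
[484.08445385 303.42484588] 86.42994146745605 162.3035839072652 21.65457580603443 21.832551240342145
[496.03396326 262.04052105 229.46495705] 20.056754182588524
```

arm_command(deltas=[[0.6, [-6, 20, -30], 0.029], [0.6, [-12.5, 41, -60], 0.029], [0.6, [-12.5, 41, -100], 0.029], [0.6, [-12.5, 41, -110], 0.029], [0.6, [-12.5, 41, -110], 0.029], [0.6, [-12.5, 41, -110], 0.029]])

```text
time_s: 11.35
ee_pos: [484.6, 303.4, 121.0]
ee_rot: [97.4, 89.8, 29.1]
force: [-0.5, 0.2, 0.1]
gripper_width: 54.7
```

```bash
python3 look.py wrist w9
```

```text
11.35 [484.6 303.4 121. ] 21.73 [-0.5  0.2  0.1] 54.71412946764234
```

View pics/w9.png

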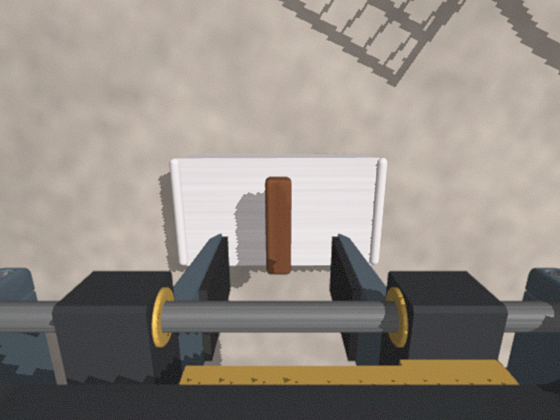

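arm_command(deltas=[[0.6, [-0.5, 0, -35], 0], [0.6, [-0.5, 0, -62], 0], [0.6, [-0.5, 0, -76], 0], [0.6, [-0.5, 0, -76], 0], [0.6, [-0.5, 0, -76], 0], [0, [-0.5, 0, -76], 0], [0, [-0.5, 0, -76], 0], [0, [-0.5, 0, -76], 0], [0, [-0.5, 0, -76], 0], [0, [-0.5, 0, -76], 0], [0, [-0.5, 0, -76], 0], [0, [-0.5, 0, -76], 0]], grip_force=60)

```text
time_s: 12.6
ee_pos: [483.2, 303.3, 43.7]
ee_rot: [93.5, 90.0, 25.2]
force: [0.3, -0.5, 1.8]
gripper_width: 17.8
```

```bash
python3 look.py wrist w10
```

```text
12.6 [483.2 303.3  43.7] 21.77 [ 0.3 -0.5  1.8] 17.783197764089387
```

View pics/w10.png

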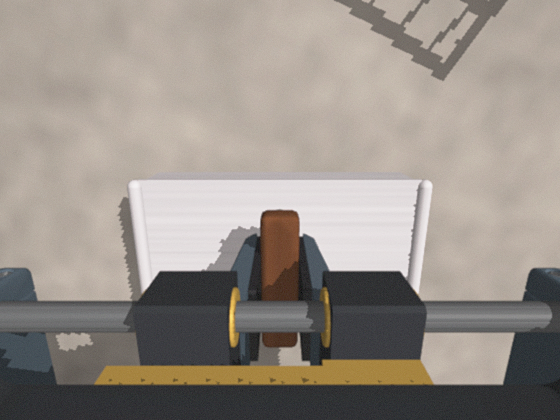

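```bash
python3 - <<'E'
from h import *
f=pickle.load(open("w10.pkl","rb"))
s=env.state();c=s["ee_pos"][:2]
a=np.radians(21.75);X=np.array([np.cos(a),np.sin(a)]);Y=np.array([-X[1],X[0]])
# far edge at z=23
P=ray(f,[[131,181],[430,181]],23)[:,:2]
d=P[1]-P[0];print(np.linalg.norm(d),np.degrees(np.arctan2(d[1],d[0])));m=P.mean(0)-44*Y
print('cover rel tcp along X,Y',(m-c)@X,(m-c)@Y)
B=ray(f,[[261,211],[299,211],[262,346],[298,346]],59)[:,:2];m=B.mean(0)
print(np.linalg.norm(B[0]-B[2]),np.linalg.norm(B[0]-B[1]),(m-c)@X,(m-c)@Y)
# project expected
for dy in (0,):
  print(proj(f,[list(c+X*x+Y*y)+[z] for x,y,z in ((-9,35,59),(9,35,59),(-82,44,23),(82,44,23),(-9,-35,59),(9,-35,59))]))
E
```

```text
159.92054845250559 21.719138654512797
cover rel tcp along X,Y 0.11216670189654902 -1.359408685740947
70.49704051160667 16.706958257259025 -0.2787543581421306 1.6899058243397205
[[260.24853919 215.21279844]
 [301.03774439 215.18751388]
 [126.6551648  178.58158459]
 [433.94129273 178.4212694 ]
 [262.55727565 348.44064429]
 [298.53551691 348.40552021]]
```

arm_command(deltas=[[0, [0, 0, 15], 0], [0, [0, 0, 45], 0], [0, [0, 0, 85], 0], [0, [4, -15, 115], 0], [0, [12, -45, 126], -0.02], [0, [22, -85, 126], -0.04], [0, [32, -127, 126], -0.06], [0, [43, -170, 126], -0.08], [0, [53, -212, 126], -0.1], [0, [64, -255, 126], -0.118], [0, [75, -298, 126], -0.118], [0, [86, -340, 126], -0.118], [0, [95, -375, 126], -0.118], [0, [99, -394, 126], -0.118], [0, [99, -394, 126], -0.118], [0, [99, -394, 126], -0.118], [0, [99, -394, 126], -0.118], [0, [99, -394, 126], -0.118]])

```text
time_s: 14.45
ee_pos: [581.6, -89.6, 169.4]
ee_rot: [-143.9, 90.0, 141.2]
force: [-0.3, -0.1, -2.0]
gripper_width: 17.5
```

```bash
python3 look.py wrist w11;python3 look.py side s11
```

```text
14.45 [581.6 -89.6 169.4] 15.1 [-0.3 -0.1 -2. ] 17.53934811836615
14.5 [581.7 -89.7 169.5] 15.1 [ 0.2  0.6 -2.3] 17.814225636356266
```

View pics/w11.png

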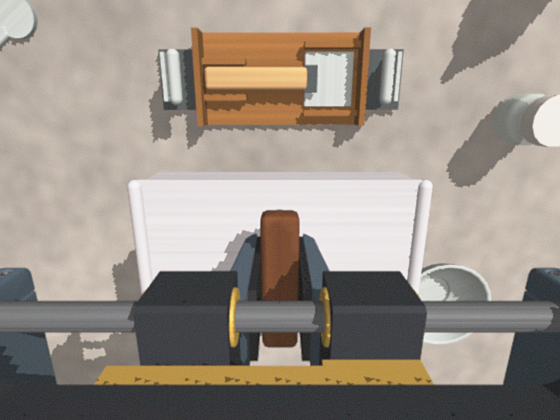

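View pics/s11.png

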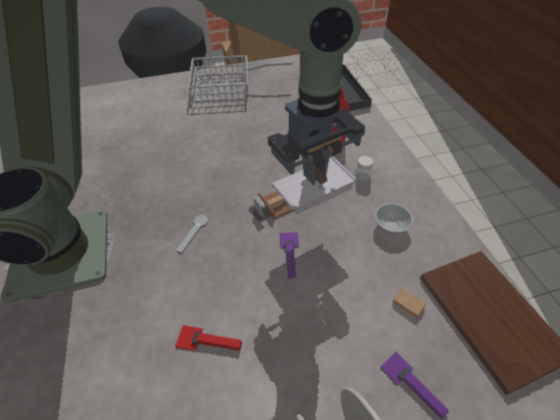

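```bash
python3 - <<'E'
from h import *
f=pickle.load(open("w11.pkl","rb"))
a=cv2.resize(f["img"][15:145,150:415],(0,0),fx=3,fy=4,interpolation=cv2.INTER_CUBIC);cv2.imwrite("pics/z11.png",a[:,:,::-1])
E
```

```text
(no output)
```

View pics/z11.png

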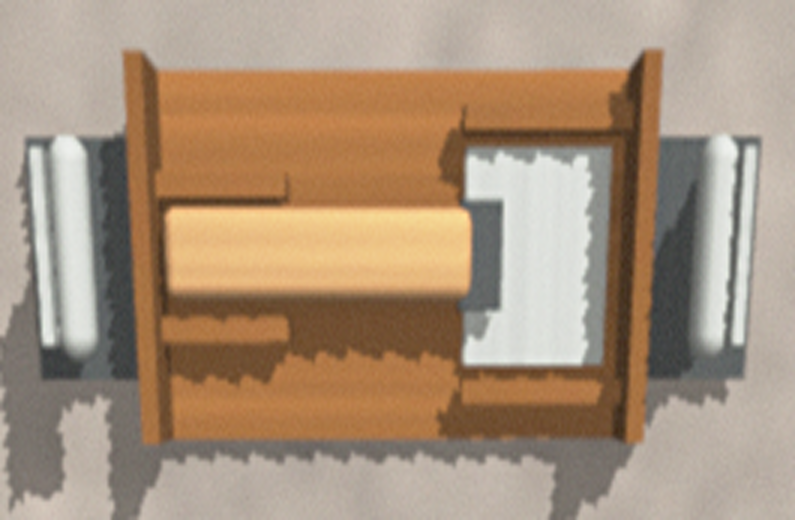

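```bash
python3 - <<'E'
from h import *
f=pickle.load(open("w11.pkl","rb"))
px=lambda x,y:[150+(x+.5)/3-.5,15+(y+.5)/4-.5]
P=ray(f,[px(124,50),px(663,50),px(143,442),px(643,442)],26)[:,:2]
l=(P[0]+P[2])/2;r=(P[1]+P[3])/2;t=(P[0]+P[1])/2;b=(P[2]+P[3])/2
w=r-l;v=t-b;print('case',P.mean(0),np.linalg.norm(w),np.linalg.norm(v),np.degrees(np.arctan2(w[1],w[0])),np.degrees(np.arctan2(v[1],v[0]))-90)
# noses z=42 top line
N=ray(f,[px(66,135),px(82,358),px(722,135),px(705,358)],40)[:,:2];l=N[:2].mean(0);r=N[2:].mean(0);print('nose',N.mean(0),np.linalg.norm(r-l),np.degrees(np.arctan2(*(r-l)[::-1])))
s=env.state();c=s["ee_pos"];a=np.radians(jaw(s));X=np.array([np.cos(a),np.sin(a)]);Y=np.array([-X[1],X[0]]);dz=c[2]-43.7
B=ray(f,[[261,211],[299,211],[262,346],[298,346]],59+dz)[:,:2].mean(0)
E=ray(f,[[131,181],[430,181]],23+dz)[:,:2].mean(0)-44*Y
print('tcp',c,jaw(s),'bar',B,'cov',E)
E
```

```text
case [555.57650556   9.9697254 ] 142.6386635048784 75.59667098640537 15.05088901569902 15.009035732785705
nose [555.69211741   9.85401108] 167.48117905159523 15.050898905240288
tcp [581.83139736 -89.78502802 169.53720281] 15.092994749306913 bar [581.04355954 -87.89718   ] cov [582.1775203  -90.80791897]
```

arm_command(deltas=[[0, [-5, 20, 0], 0], [0, [-13, 50, 0], 0], [0, [-21, 80, -10], 0], [0, [-26.4, 100, -30], -0.001], [0, [-26.4, 100, -55], -0.001], [0, [-26.4, 100, -70], -0.001], [0, [-26.4, 100, -70], -0.001], [0, [-26.4, 100, -70], -0.001], [0, [-26.4, 100, -70], -0.001]])

```text
time_s: 15.45
ee_pos: [556.5, 9.3, 100.7]
ee_rot: [75.6, 89.9, 0.6]
force: [-0.3, 0.0, -2.3]
gripper_width: 17.8
```

```bash
python3 look.py wrist w12;python3 look.py side s12; python3 - <<'E'
from h import *
f=pickle.load(open("s12.pkl","rb"))
a=cv2.resize(f["img"][120:240,210:370],(0,0),fx=5,fy=5,interpolation=cv2.INTER_CUBIC);cv2.imwrite("pics/z12.png",a[:,:,::-1])
E
```

```text
15.45 [556.5   9.3 100.7] 14.96 [-0.3  0.  -2.3] 17.79519859436107
15.5 [556.5   9.2 100.7] 14.95 [ 0.8  0.5 -3.1] 17.747240215785194
```

View pics/z12.png

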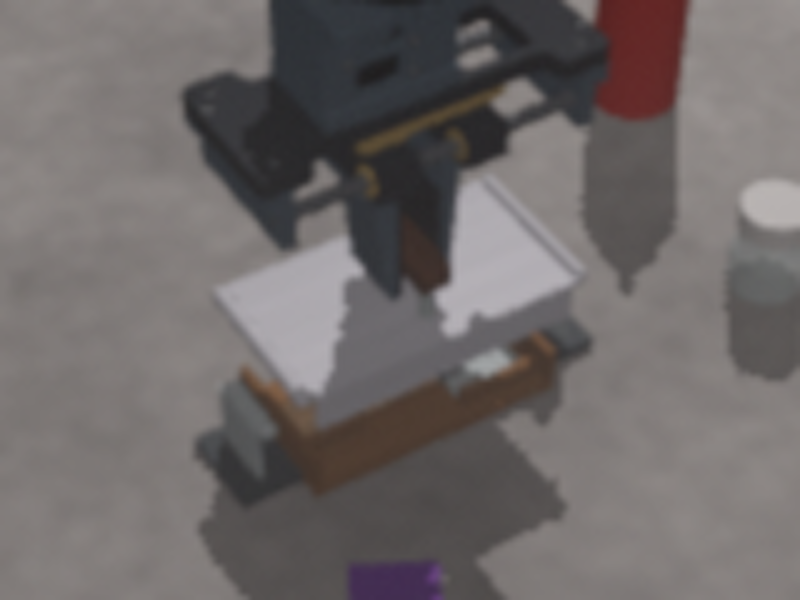

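View pics/w12.png

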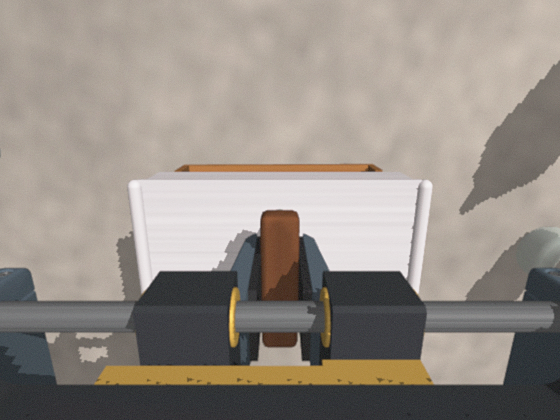

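```bash
python3 - <<'E'
from h import *
f=pickle.load(open("w12.pkl","rb"))
a=cv2.resize(f["img"][150:200,120:440],(0,0),fx=2.5,fy=8,interpolation=cv2.INTER_CUBIC);cv2.imwrite("pics/z12b.png",a[:,:,::-1])
c=np.array([555.5,10.1]);a=np.radians(15.03);X=np.array([np.cos(a),np.sin(a)]);Y=np.array([-X[1],X[0]])
print(proj(f,[list(c+X*x+Y*y)+[z] for x,y,z in ((-71.5,38,26),(71.5,38,26),(-71.5,38,6),(71.5,38,6))]))
E
```

```text
[[174.44985061 169.74607462]
 [382.40846265 169.21733735]
 [182.22518517 164.88892262]
 [374.64136698 164.4054886 ]]
```

View pics/z12b.png

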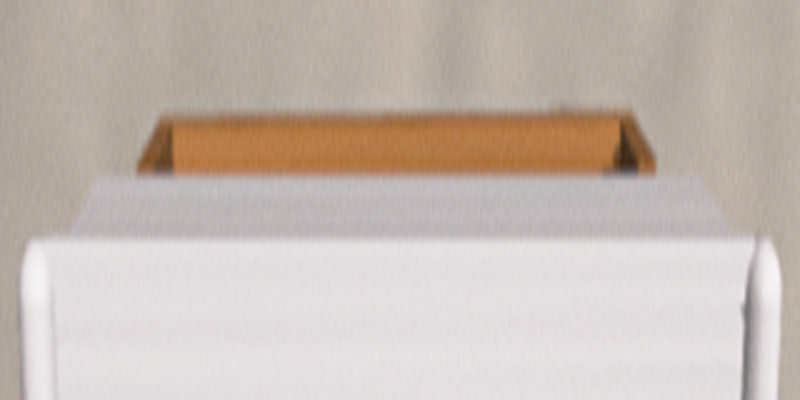

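arm_command(deltas=[[0, [-1, 0.8, -8], 0], [0, [-1, 0.8, -18], 0], [0, [-1, 0.8, -26], 0], [0, [-1, 0.8, -33], 0], [0, [-1, 0.8, -33], 0], [0, [-1, 0.8, -33], 0]])

```text
time_s: 16.15
ee_pos: [554.4, 10.0, 66.2]
ee_rot: [-101.6, 90.0, -176.6]
force: [0.7, 0.6, -2.9]
gripper_width: 17.3
```

```bash
python3 look.py wrist w13;python3 look.py side s13; python3 - <<'E'
from h import *
f=pickle.load(open("s13.pkl","rb"))
a=cv2.resize(f["img"][120:240,210:370],(0,0),fx=5,fy=5,interpolation=cv2.INTER_CUBIC);cv2.imwrite("pics/z13.png",a[:,:,::-1])
E
```

```text
16.15 [554.4  10.   66.2] 14.96 [ 0.7  0.6 -2.9] 17.318060004286043
16.2 [554.3  10.   66.3] 14.96 [ 0.7 -0.  -2.3] 17.39671104180859
```

View pics/z13.png

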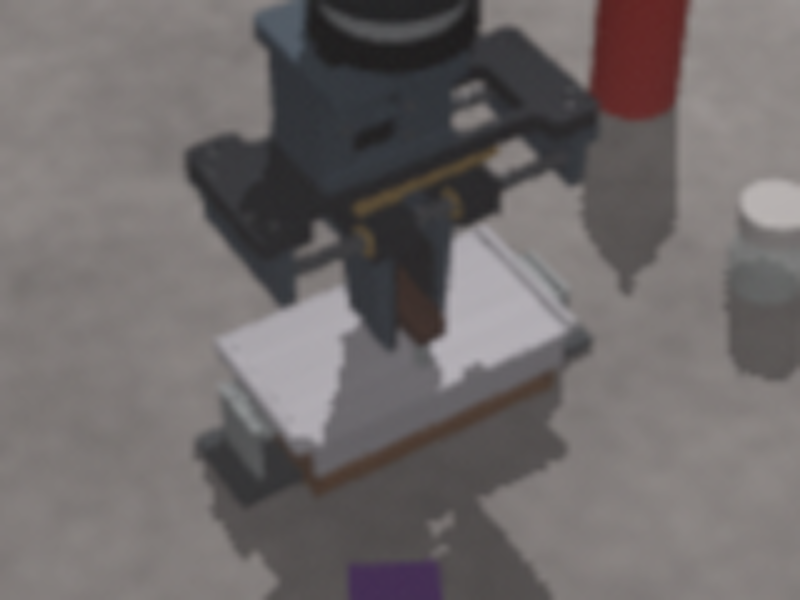

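arm_command(deltas=[[0, [1, 0.2, -2], 0], [0, [1, 0.2, -4], 0], [0, [1, 0.2, -6], 0], [0, [1, 0.2, -8], 0], [0, [1, 0.2, -8], 0]])

```text
time_s: 16.75
ee_pos: [555.9, 10.0, 59.7]
ee_rot: [61.5, 89.9, -13.5]
force: [-2.6, -0.5, 5.9]
gripper_width: 17.6
```

arm_command(deltas=[[0, [0, 0, -2], 0], [0, [0, 0, -4], 0], [0, [0, 0, -6], 0], [0, [0, 0, -8], 0], [0, [0, 0, -8], 0]])

```text
time_s: 17.25
ee_pos: [555.4, 10.3, 50.0]
ee_rot: [-112.2, 90.0, 172.7]
force: [0.3, 0.0, -1.7]
gripper_width: 17.6
```

arm_command(deltas=[[0, [0, 0, -1], 0], [0, [0, 0, -2], 0], [0, [0, 0, -2], 0]])

```text
time_s: 17.55
ee_pos: [555.6, 10.3, 49.7]
ee_rot: [82.7, 90.0, 7.7]
force: [-2.7, -0.3, 6.5]
gripper_width: 17.8
```

```bash
python3 look.py side s14; python3 look.py wrist w14;python3 - <<'E'
from h import *
f=pickle.load(open("s14.pkl","rb"))
a=cv2.resize(f["img"][120:240,210:370],(0,0),fx=5,fy=5,interpolation=cv2.INTER_CUBIC);cv2.imwrite("pics/z14.png",a[:,:,::-1])
E
```

```text
17.55 [555.6  10.3  49.7] 14.95 [-2.7 -0.3  6.5] 17.81174972357843
17.6 [555.6  10.3  49.7] 14.95 [-2.5 -0.4  6.2] 17.45044136347534
```

View pics/z14.png

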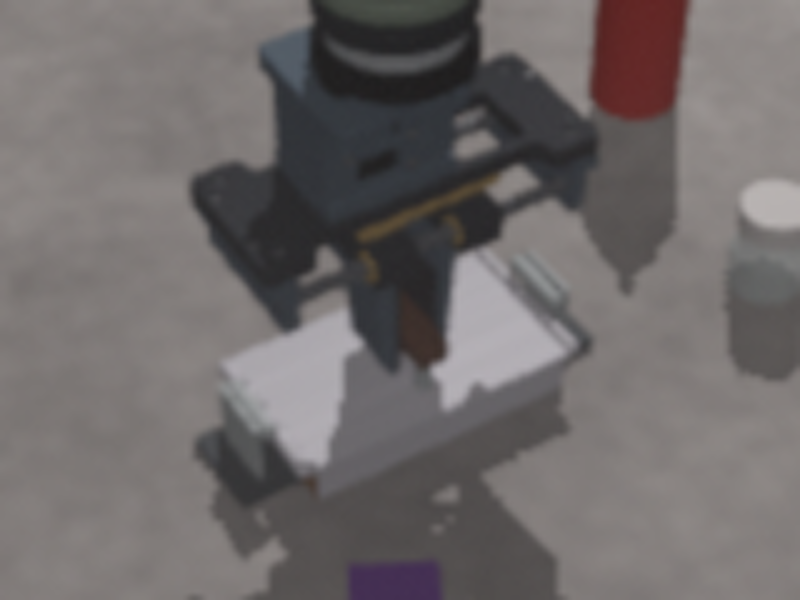

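View pics/w14.png

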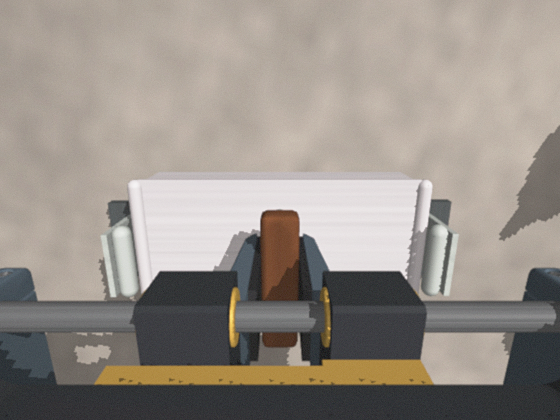

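Both edges are under the noses, and the height matches home (49.7). I'll press harder.

arm_command(deltas=[[0, [0, 0, -1], 0], [0, [0, 0, -2], 0], [0, [0, 0, -3], 0], [0, [0, 0, -4], 0], [0, [0, 0, -4], 0], [0, [0, 0, -4], 0]])

```text
time_s: 18.25
ee_pos: [555.7, 10.3, 49.6]
ee_rot: [75.8, 89.9, 0.7]
force: [-10.7, -0.7, 31.8]
gripper_width: 17.4
```

arm_command(deltas=[[0, [0, 0, 0], 0], [0, [0, 0, 0], 0], [0, [0, 0, 0], 0], [0, [0, 0, 0], 0], [0, [0, 0, 0], 0]])

```text
time_s: 18.75
ee_pos: [555.7, 10.3, 49.6]
ee_rot: [75.4, 89.9, 0.3]
force: [-10.7, 0.2, 32.5]
gripper_width: 17.7
```

```bash
python3 look.py side s15; python3 look.py wrist w15;python3 - <<'E'
from h import *
f=pickle.load(open("s15.pkl","rb"))
a=cv2.resize(f["img"][160:235,240:340],(0,0),fx=6,fy=6,interpolation=cv2.INTER_CUBIC);cv2.imwrite("pics/z15.png",a[:,:,::-1])
c=np.array([555.5,10.1]);t=np.radians(15.03);X=np.array([np.cos(t),np.sin(t)]);Y=np.array([-X[1],X[0]])
print(proj(f,[list(c+X*x+Y*y)+[z] for x,y,z in ((-82,-44,29),(82,-44,29),(-82,44,29),(-80,-44,9),(80,-44,9))]))
a=f["img"].copy()
for z in (29,9):
  for x in(-82,82):
    p=proj(f,[list(c+X*x-Y*44)+[z]])[0];print(x,z,p, (p-[240,160])*6)
E
```

```text
18.75 [555.7  10.3  49.6] 14.96 [-10.7   0.2  32.5] 17.704483362387965
18.8 [555.7  10.3  49.6] 14.95 [-10.6  -0.1  32. ] 17.633883757422467
[[270.2614344  214.92976982]
 [326.3009432  189.06357264]
 [252.96543328 192.55786412]
 [271.33695757 219.96596845]
 [325.16455444 194.81691214]]
-82 29 [270.2614344  214.92976982] [181.56860639 329.57861892]
82 29 [326.3009432  189.06357264] [517.80565922 174.38143587]
-82 9 [270.62450045 220.29883904] [183.74700267 361.79303426]
82 9 [325.80001532 194.52001534] [514.80009189 207.12009204]
```

View pics/z15.png

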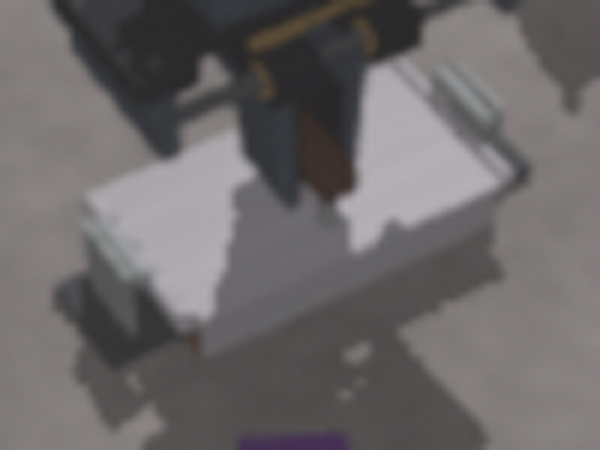

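View pics/w15.png

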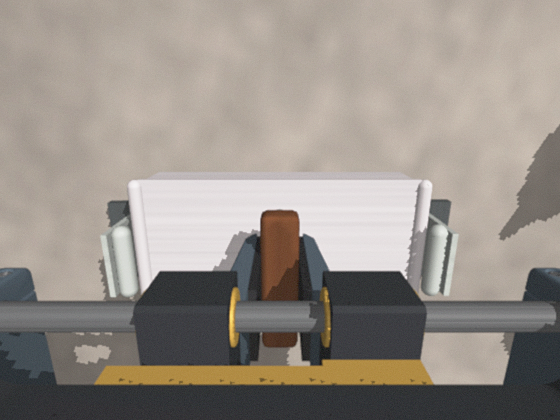

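```bash
python3 -c "
from h import *
print(env.job_done()); s=env.state();print(s['time_s'],s['ee_pos'],s['force'],s['gripper_width'])"
```

```text
the job is handed in; nothing more can be done
None
the job is handed in; nothing more can be done
```

I laid the scraper in its keyhole compartment with the blade in the wide end and let go of it. I then gripped the cover by its bar, set it on the case, pressed it past both clips, and handed the job in at about 18.8 s of the 58 s. The job hand-in gives no verdict.

- **Scraper:** the wrist and side pictures showed it flat, with the blade in the pocket and the handle in the channel. It measured about 1 mm from centre and within 0.5° of the case.
- **Cover:** the TCP sits at z = 49.6 mm against 49.7 mm expected for home. It is within about 0.3 mm and 0.1° of the case pose I measured. Both rolled edges look to be under the clip noses and the cover looks level.
- **Push and grip:** I handed in with the fingers still closed on the bar (17.6 mm opening) and about 32 N of downward push.

Three things were less than clean:
- **Camera disagreement:** camera and TCP measurements differed by 1–2 mm. I averaged them, and the result stays inside the tolerances.
- **Sideways force:** the wrist force sensor read about 10.7 N along −x while pressing. The reported pose did not drift between the last readings.
- **Other objects:** I never touched the dispenser, bowl, jar, matchbox or look-alikes on purpose, and they looked undisturbed in the pictures. I did not measure their positions again at the end.

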